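# Load and start the egg cooker

## Task

Take the lid off the egg cooker, stand every egg from the wooden rack upright in a pocket of its tray, setting each one down without dropping it, and put the lid back on, fully down. Roll the knurled hardness wheel click by click until its red pointer stands at the green mark (the sixth of eight, five clicks up from the first). When the eggs are in, the lid is on and the wheel is set, and not before, press the start button, and leave the other things on the counter where they are.

Things in the scene. Friction and masses are not known exactly. Their poses are not given: they have to be found in the camera images.
- cooker: Egg cooker, fixed: round steel base 208 mm across; black console in front (its own -x, to the robot) reaching x -166, y -58 to 58, top 46 mm high. Origin: centre of the base on the counter, z up. Tray 170 mm across, 75 mm high, with six pockets; around it a ledge 60 mm high for the lid. On the console: hardness wheel, its scale (left of it), orange start button; see joints.
- pocket0 (a point): Centre of a tray pocket, at the tray's top (75 mm above the counter): a hole 36 mm across, 9.5 mm deep, 58 mm from the cooker's axis, 0 degrees round (anticlockwise from above) from its own +x. An egg standing in it has its origin 9.5 mm below this point.
- pocket1 (a point): Centre of a tray pocket, at the tray's top (75 mm above the counter): a hole 36 mm across, 9.5 mm deep, 58 mm from the cooker's axis, 60 degrees round (anticlockwise from above) from its own +x. An egg standing in it has its origin 9.5 mm below this point.
- pocket2 (a point): Centre of a tray pocket, at the tray's top (75 mm above the counter): a hole 36 mm across, 9.5 mm deep, 58 mm from the cooker's axis, 120 degrees round (anticlockwise from above) from its own +x. An egg standing in it has its origin 9.5 mm below this point.
- pocket3 (a point): Centre of a tray pocket, at the tray's top (75 mm above the counter): a hole 36 mm across, 9.5 mm deep, 58 mm from the cooker's axis, 180 degrees round (anticlockwise from above) from its own +x. An egg standing in it has its origin 9.5 mm below this point.
- pocket4 (a point): Centre of a tray pocket, at the tray's top (75 mm above the counter): a hole 36 mm across, 9.5 mm deep, 58 mm from the cooker's axis, 240 degrees round (anticlockwise from above) from its own +x. An egg standing in it has its origin 9.5 mm below this point.
- pocket5 (a point): Centre of a tray pocket, at the tray's top (75 mm above the counter): a hole 36 mm across, 9.5 mm deep, 58 mm from the cooker's axis, 300 degrees round (anticlockwise from above) from its own +x. An egg standing in it has its origin 9.5 mm below this point.
- wheel (a joint): Knurled hardness wheel, 40 mm across, 15 wide, axle along the cooker's y; its top edge shows 8 mm above the console at cooker x -138, y +20, z 54 mm. Angle 0 to 2.932 rad, grows as the top rolls to the cooker's +x. Sprung clicks each 0.4189 rad (8.4 mm of edge, 1.1 N): 0 = mark 1, 2.094 = green mark 6. Let go, it snaps to the nearest. Red pointer (y +38) moves +x 6.5 mm a click.
- start (a joint): Travel of the orange start button, m: 0 up, 0.004 fully down (about 4 N), springs back; pressed beyond 0.003. Round, 22 mm across, its top (when up) at cooker x -138, y -32, z 53 mm, 7 mm proud of the console.
- lid: Loose clear plastic lid, 220 g, 82 mm high, 190 mm across at its open rim; black knob on top, an upright cylinder 26 mm across, 82 to 116 mm above the rim. Origin: centre of the rim's plane (underside), z up. At the start it sits on the cooker; fully down there, its origin is 60 mm straight above the cooker's origin, with 4 to 5 mm of sideways play round the tray.
- rack: Fixed wooden egg rack, 184 (its x) by 152 (its y) by 34 mm high, left or right of the cooker; origin at the centre of its underside. Six pockets 36 mm across in its top, at x -58, 0, 58 and y -38, 38 mm; eggs stand in some. Along the rack's y there is room for a finger on both sides of each egg.
- board: Fixed wooden chopping board, 220 by 220 by 12 mm, origin at the centre of its underside, on the other side of the cooker from the rack. Empty: a place to put the lid meanwhile.
- egg0: Brown egg (rigid), 44 mm across, 57 mm long, 58 g, upright. Origin: its lowest point; widest 28.5 mm above that; z along its axis, up. At the start it stands in a rack pocket, origin 24.5 mm above the counter (9.5 mm below the rack's top). Three to five eggs are there; an absent one reads None.
- egg1: Brown egg (rigid), 44 mm across, 57 mm long, 58 g, upright. Origin: its lowest point; widest 28.5 mm above that; z along its axis, up. At the start it stands in a rack pocket, origin 24.5 mm above the counter (9.5 mm below the rack's top). Three to five eggs are there; an absent one reads None.
- egg2: Brown egg (rigid), 44 mm across, 57 mm long, 58 g, upright. Origin: its lowest point; widest 28.5 mm above that; z along its axis, up. At the start it stands in a rack pocket, origin 24.5 mm above the counter (9.5 mm below the rack's top). Three to five eggs are there; an absent one reads None.
- egg3: Brown egg (rigid), 44 mm across, 57 mm long, 58 g, upright. Origin: its lowest point; widest 28.5 mm above that; z along its axis, up. At the start it stands in a rack pocket, origin 24.5 mm above the counter (9.5 mm below the rack's top). Three to five eggs are there; an absent one reads None.
- egg4: Brown egg (rigid), 44 mm across, 57 mm long, 58 g, upright. Origin: its lowest point; widest 28.5 mm above that; z along its axis, up. At the start it stands in a rack pocket, origin 24.5 mm above the counter (9.5 mm below the rack's top). Three to five eggs are there; an absent one reads None.
- salt: Bystander: glass salt shaker, 42 mm across, 85 mm high, origin under its centre.
- pepper: Bystander: wooden pepper mill, 52 mm across, 145 mm high, origin under its centre.
- mug: Bystander: blue mug, 80 mm across plus handle, 92 mm high, origin under its centre.
- eggcup: Bystander: white egg cup, 50 mm across, 50 mm high, origin under its centre.
- beaker: Bystander: clear measuring beaker, 52 mm across, 75 mm high, origin under its centre.
- jam: Bystander: jam jar with red cap, 68 mm across, 85 mm high, origin under its centre.
- spoon: Bystander: steel spoon, 160 mm long, lying at the side, origin under its middle.
Mind the look-alikes: they are no part of the job. What is shaped like the lid but pink is not meant.

How it is judged:
By the outcome, as a careful person would: the job done as asked, in the order asked, and still so for the second after the job is handed in, with the robot touching nothing.
Of egg0, egg1, egg2, egg3, egg4 only 3 to 5 are there at a start; the rules pass over those that are not, and their reading is None.
At some moment in a run one of lid may be knocked a few centimetres aside while the robot is not near it.
It also fails if it takes over 210 s, if anything falls off the work surface, if the arm or the gripper's body presses on something with over 40 N, if the wrist force passes 120 N, or if a joint passes its speed limit or range.

## Robot

A 7-joint arm with a two-finger parallel gripper is mounted at the origin on the work surface. World frame = base frame: x ahead of the robot, y to its left, z up, the work surface at z = 0. Lengths are in m, angles in rad, forces in N, time in s.
With the tool pointing down it reaches from about 0.35 to 0.9 m from the base axis. Payload 8.1 kg.
Tool frame: the origin (TCP) lies midway between the tips of the shut fingers; the grasp point (between the pads) lies arm.tcp_to_grasp behind it (arm.tcp_to_grasp is the distance from the TCP to the grasp point, in m); z points along the fingers, y is the line along which they close (so a half turn about z gives the same grasp; the last joint's range is limited). The gripper opens to 92 mm and grips with 3 to 60 N. Pads are 19 mm wide; open, the fingers measure 130 mm over their backs; the gripper's body (75 mm by 190 mm) begins 47 mm behind the grasp point.
Start: joints at [1.096, 0.434, 0.025, 1.573, -0.012, 1.134, -0.075], TCP at [0.227, -0.582, 0.227] pointing down, gripper open.
Joint ranges: [-2.62, 2.62], [-0.44, 2.09], [-1.27, 1.32], [0.08, 2.57], [-1.32, 4.46], [0.12, 2], [-2.74, 2.74]. Speed limits (rad/s): [2.22, 2.22, 3.01, 3.01, 3.14, 3.14, 3.14].

## Interface

Orientations are given as a rotation vector (axis times angle).
In Python, from cell import observe, get_image, arm gives the robot as it stands. The module is installed in compiled form; this text tells all that it offers.
- The arm moves only by the tool drive_tool, never from a script. Its argument "steps" is a list of rows, each a list of 5 numbers: the closure, from 0 (fully open) to 1 (shut), then the shift along the world's x, y, z in mm, then the turn about the world's z in rad. In form: [[hand, x, y, z, roll], ...]. A call has 1 to 20 rows; each row shifts and turns the commanded pose from where the row before left it; what a row does not reach is not made up. A row lasts 1/12 s, in which the tool goes at most 41.7 mm and 7.16 degrees, less where a joint would pass 70% of its speed; a pose out of reach is approached as far as the arm can. A call with a gripper value outside its range is refused whole. The fingers move at their own pace and stop on an object; "grip_force" is the grip in N (left out, the last holds). Time passes only in rows, so rows that do not move let the fingers close. It gives the time, the measured TCP pose, the force, the opening and the grip force at its end, in the units of the state.
- observe(): the state, without advancing time (a new reading comes with each control period).
- get_image(name): name is "scene" or "top" or "wrist"; returns a dict with "image" (420x560x3 uint8, red, green, blue), "vfov" (degrees; the focal length in pixels is half the picture's height over the tangent of half this angle, whatever the lens; pixels are square), "cx", "cy" (the principal point, pixels), "xyz" and "attitude" of the camera in the world. Camera axes: x right, y down, z forward; pixel columns grow to the right and rows downward; lengths in m; the calibration is good to about 2 mm. A picture is of the moment at which its call begins. There is no depth.
- arm.sign_off(): hands the job in; it is judged then, once.
The state is a dict: "clock": time; "joints": joint angles; "dq": joint speeds; "joint_efforts": joint torques, N m; "position": TCP position; "ee_rot": TCP orientation; "force": force on the tool from outside, world axes, zero at the start; "ft_torque": the same for the moment, N m; "width": opening from 0.0 (shut) to 1.0 (fully open); "gripper_force": force on a finger pad.
Only numpy, scipy, OpenCV 4.12 (cv2) and the standard library are available. Lean on these libraries where they do the work, as an engineer would, in place of code of your own. Each camera call takes 0.05 s, during which the arm holds its last target. There are 200 camera calls.

## Working session

There is one attempt and no reset: what is moved stays moved. The work goes in short steps, Python scripts to look and compute and a tool call to move; the robot and the scene stay as the last step left them, time stands still between calls to the robot, and variables do not carry over. Pictures are saved under pics/ and viewed, at most 14 in all, crops included, and the job is handed in when it is done.

Besides the shell and the picture viewer there is one more tool, called after "Emit:" by a JSON object that holds its "name" and its "arguments". drive_tool: Moves the arm, as the interface text tells. Its arguments: {"type":"object","properties":{"steps":{"type":"array"},"grip_force":{"type":"number"}},"required":["steps"]}

```bash
mkdir -p pics; cat > h.py <<'E'
import numpy as np, cv2
from cell import observe, get_image, arm
from scipy.spatial.transform import Rotation as R
def att(a):
    a=np.array(a,float)
    return a if a.shape==(3,3) else R.from_rotvec(a).as_matrix()
def K(d): return 210/np.tan(np.radians(d["vfov"])/2)
def ray(d,u,v):
    return att(d["attitude"])@np.array([(u-d["cx"])/K(d),(v-d["cy"])/K(d),1])
def onz(d,u,v,z):
    r=ray(d,u,v); p=np.array(d["xyz"]); return p+r*(z-p[2])/r[2]
def proj(d,P):
    c=att(d["attitude"]).T@(np.array(P)-d["xyz"]); return c[:2]/c[2]*K(d)+[d["cx"],d["cy"]]
def save(d,n): cv2.imwrite("pics/"+n+".png",d["image"][:,:,::-1])
E
python3 - <<'E'
from h import *
for n in("scene","top"):
    d=get_image(n); save(d,n+"0"); print(n,{k:v for k,v in d.items() if k!="image"})
print(observe(),arm.tcp_to_grasp)
E
```

```text
scene {'vfov': 57.326736946371085, 'cx': 281.1420810072825, 'cy': 208.6045282305198, 'xyz': array([1.27530737, 0.26571744, 0.67945307]), 'attitude': array([-1.43107022, -1.95565724,  0.98961915])}
top {'vfov': 52.30853428681216, 'cx': 278.20231584822363, 'cy': 212.63803192412442, 'xyz': array([0.2265251 , 0.00780736, 1.4701107 ]), 'attitude': array([-2.14665715,  2.10166972, -0.21520827])}
{'clock': 0.1, 'joints': array([ 1.09641348,  0.43513911,  0.02497799,  1.57398772, -0.01157486,
        1.13399124, -0.07512221]), 'dq': array([ 0.00119769, -0.00167844, -0.00014755, -0.00269501,  0.00141851,
       -0.00082427,  0.00299729]), 'joint_efforts': array([ 3.01963737e-03, -6.69134259e+01,  9.87873785e-01, -3.15149796e+01,
       -6.06123637e-02,  3.74163862e-02,  5.88151693e-05]), 'position': array([ 0.2268276 , -0.58190849,  0.22603943]), 'ee_rot': array([-3.08619489e+00, -5.80262513e-01,  6.30410133e-04]), 'force': array([-0.87305322, -0.50070607, -0.40271666]), 'ft_torque': array([ 0.02589179,  0.05170103, -0.01997856]), 'gripper_force': 0.0, 'width': 1.0007026099929193} 0.0188
```

View pics/scene0.png

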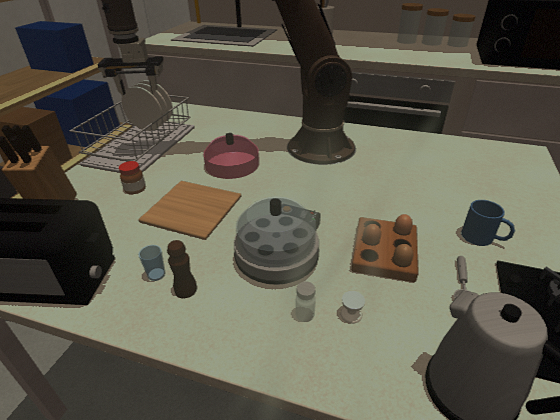

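View pics/top0.png

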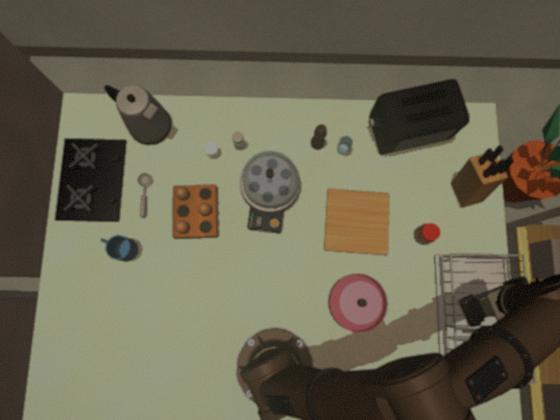

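Candidates for the lid: the clear dome with a black knob on the steel cooker (scene 277,222; top 270,178), and the pink dome (scene 231,155; top 357,302). The clear one, on the cooker, fits the description. The rack is at top (195,211) with about 3 eggs, and the board is at top (357,221). I'll confirm this in an enlarged crop.

```bash
python3 - <<'E'
from h import *
d=get_image("top"); im=d["image"]
cv2.imwrite("pics/crop1.png",cv2.resize(im[130:265,160:400,::-1],None,fx=3.3,fy=3.3,interpolation=cv2.INTER_CUBIC))
hsv=cv2.cvtColor(im,cv2.COLOR_RGB2HSV)
for n,c,z,(x0,x1,y0,y1) in(("rack",None,.034,(165,225,175,245)),("board",None,.012,(315,400,180,262))):
    m=np.zeros(hsv.shape[:2],np.uint8); m[y0:y1,x0:x1]=cv2.inRange(hsv,(2,90,50),(22,255,255))[y0:y1,x0:x1]
    m=cv2.morphologyEx(m,cv2.MORPH_CLOSE,np.ones((9,9)))
    cs=max(cv2.findContours(m,0,2)[0],key=cv2.contourArea)
    P=np.array([onz(d,*p,z)[:2] for p in cs[:,0].astype(float)],np.float32)
    print(n,cv2.minAreaRect(P), cv2.minAreaRect(cs))
print("knob",onz(d,270,173,.176),"button",onz(d,274,224,.053), "robot base",onz(d,273,365,0))
E
```

```text
rack ((0.5075272917747498, 0.2814876139163971), (0.18363749980926514, 0.15116620063781738), 3.6015920639038086) ((195.0, 210.49998474121094), (52.99999237060547, 43.99999237060547), 90.0)
board ((0.4876987040042877, -0.275825560092926), (0.21972624957561493, 0.2200859934091568), 86.79301452636719) ((356.9735107421875, 221.39825439453125), (64.12432098388672, 62.527862548828125), 3.814074993133545)
knob [0.60546372 0.02672133 0.176     ] button [0.46410642 0.0108653  0.053     ] robot base [0.00502154 0.0039673  0.        ]
```

View pics/crop1.png

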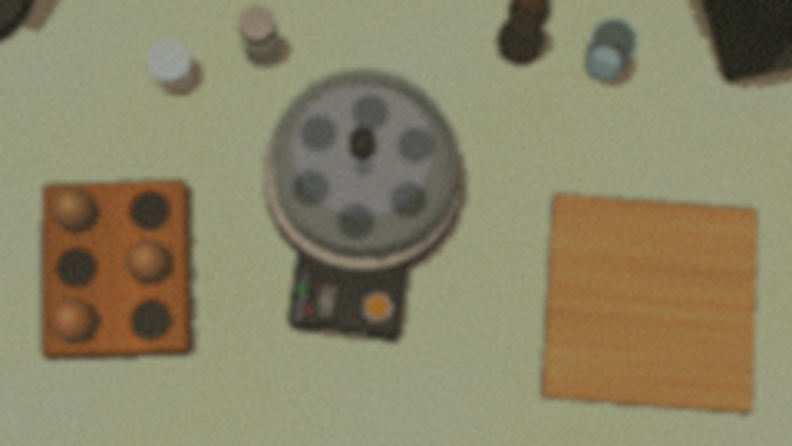

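The clear lid with its black knob is on the cooker (knob at crop 362,143), and the pockets show through it. The eggs are at crop (74,209), (149,261) and (74,320), and the board is empty. Next I fit the cooker pose from the pockets and the button.

```bash
python3 - <<'E'
from h import *
d=get_image("top")
f=lambda c,z: onz(d,(c[0]+.5)/3.3-.5+160,(c[1]+.5)/3.3-.5+130,z)[:2]
obs=[f(c,.075) for c in((370,110),(318,133),(311,188),(356,221),(408,199),(416,145))]+[f((377,306),.053)]
mod=[(.058*np.cos(a),.058*np.sin(a)) for a in np.radians(np.arange(0,360,60))]+[(-.138,-.032)]
O=np.array(obs);M=np.array(mod)
H=(M-M.mean(0)).T@(O-O.mean(0)); th=np.arctan2(H[0,1]-H[1,0],H[0,0]+H[1,1])
Rm=np.array([[np.cos(th),-np.sin(th)],[np.sin(th),np.cos(th)]]);t=O.mean(0)-Rm@M.mean(0)
print("cooker",t,np.degrees(th)); print(np.round(((M@Rm.T+t)-O)*1000,1))
print("knob",f((362,136),.176),f((362,155),.15),"knob mid",f((362,143),.16))
rc=np.array([.5075,.2815]);a=np.radians(3.6);Rr=np.array([[np.cos(a),-np.sin(a)],[np.sin(a),np.cos(a)]])
for e in((.058,.038),(0,-.038),(-.058,.038)): print("egg",rc+Rr@e)
for c in((74,209),(149,261),(74,320)): print(f(c,.065))
E
```

```text
cooker [0.61080184 0.02867386] -5.8821665176646
[[-2.  -0.3]
 [ 0.2 -0.1]
 [ 0.8  0.4]
 [ 0.3  0.1]
 [-0.2 -0.5]
 [ 0.3  0.8]
 [ 0.6 -0.4]]
knob [0.61238018 0.02893348] [0.60101857 0.02889791] knob mid [0.61015038 0.02902619]
egg [0.56299951 0.32306687]
egg [0.50988604 0.24357498]
egg [0.44722841 0.31578317]
[0.56119141 0.32281749]
[0.5087602  0.24353504]
[0.4465795  0.31558569]
```

Emit:
{"name": "drive_tool", "arguments": {"steps": [[0, 19, 30, 0, -0.076], [0, 19, 30, 0, -0.076], [0, 19, 30, 0, -0.076], [0, 19, 30, 0, -0.076], [0, 19, 30, 0, 0], [0, 19, 30, 0, 0], [0, 19, 30, 0, 0], [0, 19, 30, 0, 0], [0, 19, 30, 0, 0], [0, 19, 30, 0, 0], [0, 19, 30, 0, 0], [0, 19, 30, 0, 0], [0, 19, 30, 0, 0], [0, 19, 30, 0, 0], [0, 19, 30, 0, 0], [0, 19, 30, 0, 0], [0, 19, 30, 0, 0], [0, 19, 30, 0, 0], [0, 19, 30, 0, 0], [0, 0, 0, 0, 0]], "grip_force": 15}}

```text
clock: 1.87
position: [0.5906, -0.0038, 0.2265]
ee_rot: [-3.135, -0.12, -0.003]
force: [-0.5, 0.4, -0.0]
width: 1.003
gripper_force: 0.0
```

```bash
python3 - <<'E'
from h import *
d=get_image("wrist"); save(d,"w1"); print(d["xyz"],d["attitude"],d["vfov"])
print(proj(d,[.6108,.0287,.176]),proj(d,observe()["position"]))
E
```

```text
[0.67404255 0.00179129 0.38497022] [ 2.12552662 -1.96892209 -0.31500619] 59.4474607627271
[221.48611249 199.20848103] [280.84136038 277.04445331]
```

View pics/w1.png

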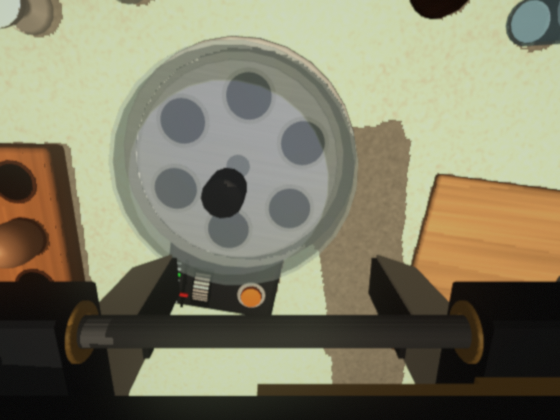

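The wrist view shows the knob top at about (222,197), where predicted (221,199). The wheel is at (202,287), the button at (251,295) and the red pointer at (183,295). I refit the cooker pose from these sharper pixels.

```bash
cat >> h.py <<'E'
def fit(O,M):
    O=np.array(O);M=np.array(M);H=(M-M.mean(0)).T@(O-O.mean(0)); th=np.arctan2(H[0,1]-H[1,0],H[0,0]+H[1,1])
    Rm=np.array([[np.cos(th),-np.sin(th)],[np.sin(th),np.cos(th)]]);t=O.mean(0)-Rm@M.mean(0)
    return t,th,Rm,np.round(((M@Rm.T+t)-O)*1000,1)
POC=[(.058*np.cos(a),.058*np.sin(a)) for a in np.radians(np.arange(0,360,60))]
E
python3 - <<'E'
from h import *
d=get_image("wrist")
O=[onz(d,*c,.075)[:2] for c in((249,95),(183,121),(176,188),(229,230),(290,208),(302,143))]+[onz(d,251,295,.053)[:2]]
t,th,Rm,r=fit(O,POC+[(-.138,-.032)]); print(t,np.degrees(th),r.tolist())
for p in((-.138,.020),(-.138,-.032)): print(t+Rm@p)
print((np.array([.6108,.0287])-observe()["position"][:2])*1000)
E
```

```text
[0.60971447 0.02431786] -5.942065085717647 [[-0.3, 0.2], [0.4, 0.2], [0.0, -0.0], [1.6, 0.3], [0.5, 0.4], [0.6, -0.6], [-2.8, -0.4]]
[0.47452639 0.05849654]
[0.4691432  0.00677594]
[22.54580374 39.23011169]
```

Emit:
{"name": "drive_tool", "arguments": {"steps": [[0, 20, 30, 0, 0], [0, 0, 0, 0, 0], [0, 0, 0, -20, 0], [0, 0, 0, -20, 0], [0, 0, 0, -20, 0], [0, 0, 0, -20, 0], [0, 0, 0, 0, 0], [0, 0, 0, 0, 0]]}}

```text
clock: 2.63
position: [0.6071, 0.0162, 0.1463]
ee_rot: [3.139, 0.104, -0.003]
force: [0.4, 0.1, -0.0]
width: 0.997
gripper_force: 0.0
```

```bash
python3 - <<'E'
from h import *
d=get_image("wrist"); save(d,"w2"); print(observe()["position"])
O=observe()["position"]
d=get_image("scene"); im=d["image"];save(d,"s2")
E
```

```text
[0.60791691 0.01663185 0.14741929]
```

View pics/w2.png

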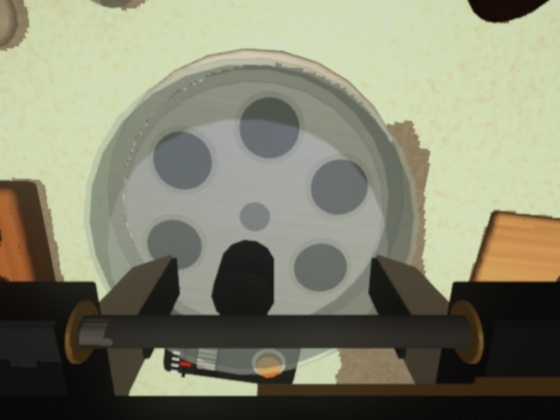

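The knob is at columns 213-274, left of the finger midline (about 278), so it sits about 12 mm further to +y. I shift and close on it.

Emit:
{"name": "drive_tool", "arguments": {"steps": [[0, 2, 12, 0, 0], [0, 0, 0, 0, 0], [0.5, 0, 0, 0, 0], [0.9, 0, 0, 0, 0], [0.9, 0, 0, 0, 0], [0.9, 0, 0, 0, 0], [0.9, 0, 0, 0, 0], [0.9, 0, 0, 0, 0], [0.9, 0, 0, 0, 0], [0.9, 0, 0, 0, 0]], "grip_force": 15}}

```text
clock: 3.57
position: [0.61, 0.0296, 0.1467]
ee_rot: [3.14, 0.106, -0.0]
force: [-0.1, -0.4, -0.7]
width: 0.474
gripper_force: 0.0
```

Emit:
{"name": "drive_tool", "arguments": {"steps": [[0.9, 0, 0, 0, 0], [0.9, 0, 0, 0, 0], [0.9, 0, 0, 0, 0], [0.9, 0, 0, 0, 0], [0.9, 0, 0, 0, 0], [0.9, 0, 0, 0, 0], [0.9, 0, 0, 0, 0], [0.9, 0, 0, 0, 0]]}}

```text
clock: 4.23
position: [0.61, 0.0297, 0.1467]
ee_rot: [3.14, 0.106, -0.0]
force: [-0.6, 0.7, -0.8]
width: 0.277
gripper_force: 15.0
```

Emit:
{"name": "drive_tool", "arguments": {"steps": [[0.9, 0, 0, 5, 0], [0.9, 0, 0, 10, 0], [0.9, 0, 0, 15, 0], [0.9, 0, 0, 15, 0], [0.9, -8, -20, 5, 0], [0.9, -8, -20, 0, 0], [0.9, -8, -20, 0, 0], [0.9, -8, -20, 0, 0], [0.9, -8, -20, 0, 0], [0.9, -8, -20, 0, 0], [0.9, -8, -20, 0, 0], [0.9, -8, -20, 0, 0], [0.9, -8, -20, 0, 0], [0.9, -8, -20, 0, 0], [0.9, -8, -20, 0, 0], [0.9, -8, -20, 0, 0], [0.9, -8, -20, 0, 0], [0.9, -8, -20, 0, 0], [0.9, -8, -20, 0, 0], [0.9, 0, 0, 0, 0]]}}

```text
clock: 5.9
position: [0.4876, -0.2756, 0.1975]
ee_rot: [3.137, 0.097, -0.001]
force: [-0.7, -0.5, -2.8]
width: 0.278
gripper_force: 15.0
```

Lid held (−2.2 N of weight). Lowering onto the board.

Emit:
{"name": "drive_tool", "arguments": {"steps": [[0.9, 0, 0, -20, 0], [0.9, 0, 0, -20, 0], [0.9, 0, 0, -20, 0], [0.9, 0, 0, -20, 0], [0.9, 0, 0, -10, 0], [0.9, 0, 0, -5, 0], [0.9, 0, 0, -2, 0], [0.9, 0, 0, 0, 0], [0.9, 0, 0, 0, 0]]}}

```text
clock: 6.65
position: [0.4907, -0.2706, 0.1008]
ee_rot: [3.139, 0.106, 0.002]
force: [-0.2, -0.4, -2.8]
width: 0.279
gripper_force: 15.0
```

Emit:
{"name": "drive_tool", "arguments": {"steps": [[0.9, 0, 0, -1, 0], [0.9, 0, 0, -1, 0], [0.9, 0, 0, -0.5, 0], [0.9, 0, 0, 0, 0]]}}

```text
clock: 6.98
position: [0.4909, -0.2707, 0.0984]
ee_rot: [3.139, 0.106, 0.003]
force: [-1.7, -0.1, 6.3]
width: 0.275
gripper_force: 15.0
```

Emit:
{"name": "drive_tool", "arguments": {"steps": [[0.6, 0, 0, 0, 0], [0.4, 0, 0, 0, 0], [0, 0, 0, 0, 0], [0, 0, 0, 0, 0], [0, 0, 0, 5, 0], [0, 0, 0, 25, 0], [0, 0, 0, 30, 0], [0, 0, 0, 30, 0], [0, 0, 10, 30, 0], [0, 1, 30, 0, 0], [0, 1, 30, 0, 0], [0, 1, 30, 0, 0], [0, 1, 30, 0, 0], [0, 1, 30, 0, 0], [0, 1, 30, 0, 0], [0, 1, 30, 0, 0], [0, 1, 30, 0, 0], [0, 1, 30, 0, 0], [0, 1, 30, 0, 0], [0, 1, 30, 0, 0]]}}

```text
clock: 8.65
position: [0.5008, 0.0711, 0.2177]
ee_rot: [3.14, 0.106, 0.001]
force: [-0.0, 0.1, -0.8]
width: 0.998
gripper_force: 0.0
```

Emit:
{"name": "drive_tool", "arguments": {"steps": [[0, 1, 30, 0, 0], [0, 1, 30, 0, 0], [0, 1, 30, 0, 0], [0, 0, 30, 0, 0], [0, 0, 30, 0, 0], [0, 0, 20, 0, 0], [0, 0, 0, 0, 0], [0, 0, 0, 0, 0]]}}

```text
clock: 9.32
position: [0.5036, 0.2409, 0.2173]
ee_rot: [-3.139, -0.11, 0.0]
force: [-0.5, -1.2, 0.5]
width: 1.001
gripper_force: 0.0
```

```bash
python3 - <<'E'
from h import *
d=get_image("wrist"); save(d,"w3"); print(observe()["position"],d["xyz"])
for e in((.563,.3231),(.5099,.2436),(.4472,.3158)): print(proj(d,[*e,.053]),proj(d,[*e,.0815]))
print(proj(d,observe()["position"]))
E
```

```text
[0.50393563 0.23936593 0.21724917] [0.58739289 0.24668586 0.375648  ]
[181.6844223  113.53815947] [172.98112217 115.77081655]
[270.82098334 180.69191632] [270.59210701 188.78173701]
[190.35011207 239.90333196] [183.35200778 252.53566177]
[276.51569182 273.56328608]
```

View pics/w3.png

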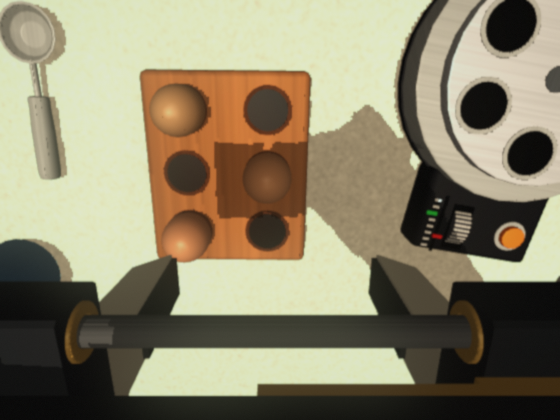

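Eggs in the wrist view are at (180,110), (267,177) and (186,236), within about 3 px of the prediction. I descend on the middle one.

Emit:
{"name": "drive_tool", "arguments": {"steps": [[0, 8, 5, -20, 0], [0, 0, 0, -25, 0], [0, 0, 0, -25, 0], [0, 0, 0, -25, 0], [0, 0, 0, -25, 0], [0, 0, 0, -20, 0], [0, 0, 0, -15, 0], [0, 0, 0, -10, 0], [0, 0, 0, -10, 0], [0, 0, 0, -3, 0], [0, 0, 0, 0, 0], [0.4, 0, 0, 0, 0], [0.4, 0, 0, 0, 0], [0.4, 0, 0, 0, 0], [0.4, 0, 0, 0, 0], [0.4, 0, 0, 0, 0]], "grip_force": 8}}

```text
clock: 10.7
position: [0.5122, 0.2448, 0.0397]
ee_rot: [-3.14, -0.106, -0.001]
force: [-0.4, -0.8, -1.5]
width: 0.68
gripper_force: 0.0
```

```bash
python3 - <<'E'
from h import *
d=get_image("wrist"); save(d,"w4"); o=observe();print(o["position"],o["width"],proj(d,[.5099,.2436,.0815]),proj(d,[.5115,.2445,.0815]))
E
```

```text
[0.51219898 0.24477049 0.03957448] 0.645202473161045 [276.09742003 333.03910953] [273.98484296 329.27138885]
```

View pics/w4.png

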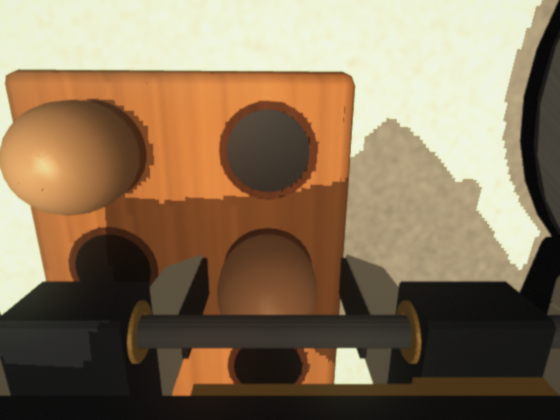

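The egg is between the fingers at columns 218-316 with the finger midline near 275, so it is about 2 mm to +y. I nudge and close.

Emit:
{"name": "drive_tool", "arguments": {"steps": [[0.4, 0, 2.5, 0, 0], [0.7, 0, 0, 0, 0], [0.7, 0, 0, 0, 0], [0.7, 0, 0, 0, 0], [0.7, 0, 0, 0, 0], [0.7, 0, 0, 0, 0], [0.7, 0, 0, 0, 0], [0.7, 0, 0, 0, 0], [0.7, 0, 0, 0, 0]], "grip_force": 8}}

```text
clock: 11.5
position: [0.5121, 0.2473, 0.0393]
ee_rot: [-3.14, -0.106, -0.0]
force: [0.0, 1.4, 0.7]
width: 0.477
gripper_force: 8.0
```

Emit:
{"name": "drive_tool", "arguments": {"steps": [[0.7, 0, 0, 3, 0], [0.7, 0, 0, 10, 0], [0.7, 0, 0, 20, 0], [0.7, 0, 0, 25, 0], [0.7, 0, 0, 25, 0], [0.7, 0, 0, 25, 0], [0.7, 0, 0, 22, 0], [0.7, 3, -20, 0, 0], [0.7, 3, -20, 0, 0], [0.7, 3, -20, 0, 0], [0.7, 3, -20, 0, 0], [0.7, 3, -20, 0, 0], [0.7, 3, -20, 0, 0], [0.7, 3, -20, 0, 0], [0.7, 3, -20, 0, 0], [0.7, 3, -20, 0, 0], [0.7, 3, -20, 0, 0], [0.7, 0, -17, 0, 0], [0.7, 0, 0, 0, 0], [0.7, 0, 0, 0, 0]]}}

```text
clock: 13.17
position: [0.5419, 0.029, 0.1698]
ee_rot: [3.14, 0.102, 0.0]
force: [-0.1, 0.6, -0.5]
width: 0.476
gripper_force: 8.0
```

```bash
python3 - <<'E'
from h import *
d=get_image("wrist"); save(d,"w5"); o=observe();print(o["position"],o["width"],o["dq"])
g=cv2.cvtColor(d["image"],cv2.COLOR_RGB2GRAY); m=cv2.inRange(g,0,45)
n,l,s,c=cv2.connectedComponentsWithStats(m)
for i in range(1,n):
    if 800<s[i,4]<8000: print(s[i],c[i])
c0=np.array([.610,.0285]);a=np.radians(-5.9)
for p in POC: print(np.round(proj(d,[c0[0]+p[0]*np.cos(a)-p[1]*np.sin(a),c0[1]+p[0]*np.sin(a)+p[1]*np.cos(a),.075]),1),end=" ")
E
```

```text
[0.54188603 0.0303511  0.16975654] 0.47612611345011585 [-0.01993794  0.00484109 -0.01350049  0.00151456 -0.00156363 -0.00388076
 -0.00205986]
[ 339   53   53   57 2337] [365.27385537  80.97774925]
[ 319  145   51   49 1945] [344.31413882 169.07300771]
[ 242  173   49   48 1848] [266.00270563 196.52489177]
[   0  194   35   42 1194] [ 15.00837521 214.76884422]
[ 178  240  193   91 3640] [277.42225275 305.47802198]
[   5  258   43   37 1237] [ 25.63298302 275.93209378]
[296.8  20.2] [210.7  55.5] [201.  145.8] [266.6 197.7] [344.2 169.9] [364.3  83.4]
```

View pics/w5.png

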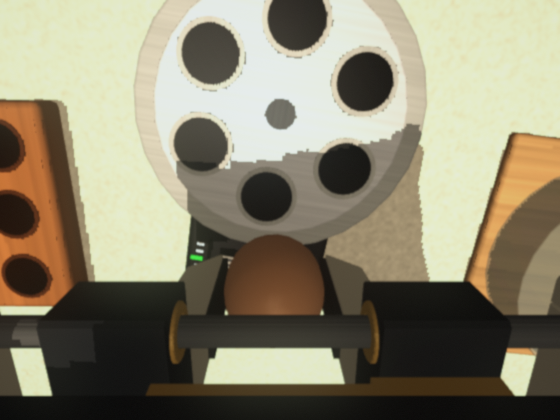

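Pockets detected at (266,196), (344,169) and (365,81) match the model within 2 px. The egg is held upright, centred at column 275. I carry it to pocket 0.

Emit:
{"name": "drive_tool", "arguments": {"steps": [[0.7, 18, -1, 0, 0], [0.7, 18, -1, 0, 0], [0.7, 18, -1, 0, 0], [0.7, 18, -1, 0, 0], [0.7, 18, -1, 0, 0], [0.7, 18, -1, 0, 0], [0.7, 18, -1, 0, 0], [0.7, 0, 0, 0, 0], [0.7, 0, 0, -25, 0], [0.7, 0, 0, -25, 0], [0.7, 0, 0, -20, 0], [0.7, 0, 0, -10, 0], [0.7, 0, 0, -5, 0], [0.7, 0, 0, 0, 0], [0.7, 0, 0, 0, 0]]}}

```text
clock: 14.47
position: [0.6685, 0.0238, 0.0853]
ee_rot: [-3.139, -0.107, -0.002]
force: [0.1, -0.3, -0.4]
width: 0.48
gripper_force: 8.0
```

Emit:
{"name": "drive_tool", "arguments": {"steps": [[0.7, 0, -1, -2, 0], [0.7, 0, 0, -1.5, 0], [0.7, 0, 0, -1, 0], [0.7, 0, 0, 0, 0], [0.7, 0, 0, 0, 0]]}}

```text
clock: 14.88
position: [0.6685, 0.0225, 0.0803]
ee_rot: [-3.139, -0.106, -0.002]
force: [1.4, 1.0, 0.5]
width: 0.477
gripper_force: 8.0
```

Emit:
{"name": "drive_tool", "arguments": {"steps": [[0.7, 0, 0, -0.7, 0], [0.7, 0, 0, 0, 0], [0.7, 0, 0, 0, 0]]}}

```text
clock: 15.13
position: [0.6687, 0.0225, 0.0802]
ee_rot: [-3.14, -0.106, -0.003]
force: [-0.9, 1.4, 6.4]
width: 0.475
gripper_force: 8.0
```

Contact (6 N): the egg is seated. Release, rise, and go to the near-left egg.

Emit:
{"name": "drive_tool", "arguments": {"steps": [[0.45, 0, 0, 0, 0], [0.4, 0, 0, 0, 0], [0.35, 0, 0, 0, 0], [0.3, 0, 0, 0, 0], [0.3, 0, 0, 0, 0], [0.3, 0, 0, 10, 0], [0.3, 0, 0, 20, 0], [0.3, 0, 0, 30, 0], [0.3, 0, 0, 30, 0], [0, -18, 24, 0, 0], [0, -18, 24, 0, 0], [0, -18, 24, 0, 0], [0, -18, 24, 0, 0], [0, -18, 24, 0, 0], [0, -18, 24, 0, 0], [0, -18, 24, 0, 0], [0, -18, 24, 0, 0], [0, -18, 24, 0, 0], [0, -18, 24, 0, 0], [0, -18, 24, 0, 0]]}}

```text
clock: 16.8
position: [0.4692, 0.2873, 0.1699]
ee_rot: [-3.14, -0.106, -0.001]
force: [-0.2, 0.6, 0.4]
width: 1.001
gripper_force: 0.0
```

Emit:
{"name": "drive_tool", "arguments": {"steps": [[0, -18, 24, 0, 0], [0, -2, 8, 0, 0], [0, 0, 0, 0, 0], [0, 0, 0, 0, 0]]}}

```text
clock: 17.13
position: [0.4505, 0.318, 0.1695]
ee_rot: [3.14, 0.107, 0.001]
force: [0.7, -1.0, -0.0]
width: 1.0
gripper_force: 0.0
```

Emit:
{"name": "drive_tool", "arguments": {"steps": [[0, -1, 1, -20, 0], [0, 0, 0, -25, 0], [0, 0, 0, -25, 0], [0, 0, 0, -25, 0], [0, 0, 0, -20, 0], [0, 0, 0, -10, 0], [0, 0, 0, -5, 0], [0.4, 0, 0, 0, 0], [0.4, 0, 0, 0, 0], [0.4, 0, 0, 0, 0], [0.4, 0, 0, 0, 0], [0.4, 0, 0, 0, 0], [0.4, 0, 0, 0, 0]]}}

```text
clock: 18.22
position: [0.4493, 0.3194, 0.0396]
ee_rot: [-3.139, -0.106, -0.001]
force: [0.3, 0.3, -0.2]
width: 0.625
gripper_force: 0.0
```

```bash
python3 - <<'E'
from h import *
d=get_image("wrist"); save(d,"w6"); o=observe();print(o["position"],o["width"])
h=cv2.cvtColor(d["image"],cv2.COLOR_RGB2HSV)
t=get_image("top"); save(t,"t6")
E
```

```text
[0.44922396 0.31935404 0.03949247] 0.6067694096325175
```

View pics/w6.png

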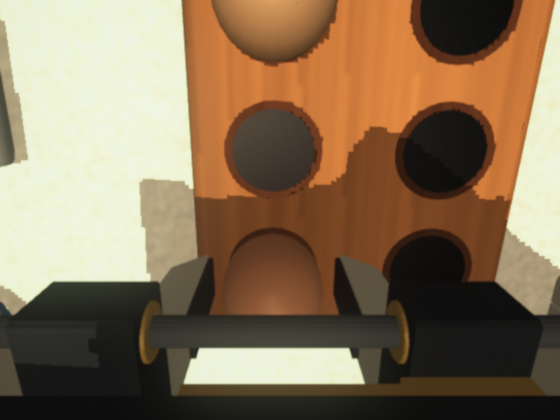

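Egg centred between the fingers (272 vs 274). I grip it, lift, and carry it to pocket 4.

Emit:
{"name": "drive_tool", "arguments": {"steps": [[0.7, 0, 0.5, 0, 0], [0.7, 0, 0, 0, 0], [0.7, 0, 0, 0, 0], [0.7, 0, 0, 0, 0], [0.7, 0, 0, 0, 0], [0.7, 0, 0, 0, 0], [0.7, 0, 0, 0, 0], [0.7, 0, 0, 3, 0], [0.7, 0, 0, 10, 0], [0.7, 0, 0, 20, 0], [0.7, 0, 0, 25, 0], [0.7, 0, 0, 25, 0], [0.7, 0, 0, 25, 0], [0.7, 0, 0, 22, 0], [0.7, 8, -21, 0, 0], [0.7, 8, -21, 0, 0], [0.7, 8, -21, 0, 0], [0.7, 8, -21, 0, 0], [0.7, 8, -21, 0, 0], [0.7, 8, -21, 0, 0]]}}

```text
clock: 19.98
position: [0.4972, 0.1925, 0.1699]
ee_rot: [-3.14, -0.107, -0.001]
force: [-0.2, -0.2, 0.4]
width: 0.473
gripper_force: 8.0
```

Emit:
{"name": "drive_tool", "arguments": {"steps": [[0.7, 8, -21, 0, 0], [0.7, 8, -21, 0, 0], [0.7, 8, -21, 0, 0], [0.7, 8, -21, 0, 0], [0.7, 8, -21, 0, 0], [0.7, 8, -21, 0, 0], [0.7, 8, -21, 0, 0], [0.7, 8, -21, 0, 0], [0.7, 8, -21, 0, 0], [0.7, 8, -21, 0, 0], [0.7, 0, -2, 0, 0], [0.7, 0, 0, 0, 0], [0.7, 0, 0, 0, 0]]}}

```text
clock: 21.07
position: [0.5768, -0.0178, 0.1695]
ee_rot: [-3.139, -0.106, -0.0]
force: [1.2, 0.2, -0.2]
width: 0.474
gripper_force: 8.0
```

Emit:
{"name": "drive_tool", "arguments": {"steps": [[0.7, 0.5, -0.5, -25, 0], [0.7, 0, 0, -25, 0], [0.7, 0, 0, -20, 0], [0.7, 0, 0, -10, 0], [0.7, 0, 0, -5, 0], [0.7, 0, 0, -2, 0], [0.7, 0, 0, -1.5, 0], [0.7, 0, 0, -0.7, 0], [0.7, 0, 0, 0, 0], [0.7, 0, 0, 0, 0]]}}

```text
clock: 21.9
position: [0.5781, -0.0187, 0.0812]
ee_rot: [3.14, 0.106, 0.003]
force: [-3.6, -0.2, 5.5]
width: 0.473
gripper_force: 8.0
```

Emit:
{"name": "drive_tool", "arguments": {"steps": [[0.7, -1.5, 0, 0, 0], [0.7, 0, 0, 0, 0], [0.7, 0, 0, 0, 0]]}}

```text
clock: 22.15
position: [0.5764, -0.0186, 0.0802]
ee_rot: [-3.14, -0.106, -0.002]
force: [0.4, 1.1, -0.5]
width: 0.477
gripper_force: 8.0
```

Emit:
{"name": "drive_tool", "arguments": {"steps": [[0.7, 0, 0, -0.8, 0], [0.7, 0, 0, 0, 0], [0.7, 0, 0, 0, 0]]}}

```text
clock: 22.4
position: [0.5767, -0.0185, 0.0798]
ee_rot: [-3.14, -0.107, -0.002]
force: [-1.9, 1.0, 7.0]
width: 0.476
gripper_force: 8.0
```

Seated. Release, then the last egg, at about (0.565, 0.3265).

Emit:
{"name": "drive_tool", "arguments": {"steps": [[0.45, 0, 0, 0, 0], [0.4, 0, 0, 0, 0], [0.35, 0, 0, 0, 0], [0.3, 0, 0, 0, 0], [0.3, 0, 0, 0, 0], [0.3, 0, 0, 10, 0], [0.3, 0, 0, 20, 0], [0.3, 0, 0, 30, 0], [0.3, 0, 0, 30, 0], [0.3, -1, 25, 0, 0], [0.3, -1, 25, 0, 0], [0.3, -1, 25, 0, 0], [0, -1, 25, 0, 0], [0, -1, 25, 0, 0], [0, -1, 25, 0, 0], [0, -1, 25, 0, 0], [0, -1, 25, 0, 0], [0, -1, 25, 0, 0], [0, -1, 25, 0, 0], [0, -1, 25, 0, 0]]}}

```text
clock: 24.07
position: [0.5649, 0.2574, 0.1699]
ee_rot: [-3.14, -0.106, -0.001]
force: [0.4, -0.3, -0.1]
width: 0.999
gripper_force: 0.0
```

Emit:
{"name": "drive_tool", "arguments": {"steps": [[0, -1, 25, 0, 0], [0, 0, 25, 0, 0], [0, 0, 20, 0, 0], [0, 0, 0, 0, 0], [0, 0, 0, 0, 0]]}}

```text
clock: 24.48
position: [0.5634, 0.3277, 0.1695]
ee_rot: [-3.139, -0.11, 0.0]
force: [0.4, -0.2, -0.3]
width: 1.0
gripper_force: 0.0
```

Emit:
{"name": "drive_tool", "arguments": {"steps": [[0, 1, 0, -20, 0], [0, 0, 0, -25, 0], [0, 0, 0, -25, 0], [0, 0, 0, -25, 0], [0, 0, 0, -20, 0], [0, 0, 0, -10, 0], [0, 0, 0, -5, 0], [0.4, 0, 0, 0, 0], [0.4, 0, 0, 0, 0], [0.4, 0, 0, 0, 0], [0.4, 0, 0, 0, 0], [0.4, 0, 0, 0, 0], [0.4, 0, 0, 0, 0]]}}

```text
clock: 25.57
position: [0.5653, 0.3264, 0.0397]
ee_rot: [-3.139, -0.106, -0.001]
force: [0.0, -0.2, -0.1]
width: 0.625
gripper_force: 0.0
```

```bash
python3 - <<'E'
from h import *
d=get_image("wrist"); save(d,"w7"); o=observe();print(o["position"],o["width"])
h=cv2.cvtColor(d["image"],cv2.COLOR_RGB2HSV)
for v in(250,270): print([tuple(d["image"][v,u]) for u in range(180,370,10)])
E
```

```text
[0.5652174  0.32633252 0.03952   ] 0.6115560688493571
[(np.uint8(159), np.uint8(143), np.uint8(111)), (np.uint8(167), np.uint8(149), np.uint8(116)), (np.uint8(80), np.uint8(50), np.uint8(30)), (np.uint8(97), np.uint8(59), np.uint8(33)), (np.uint8(99), np.uint8(59), np.uint8(31)), (np.uint8(95), np.uint8(56), np.uint8(30)), (np.uint8(70), np.uint8(48), np.uint8(29)), (np.uint8(73), np.uint8(49), np.uint8(30)), (np.uint8(75), np.uint8(51), np.uint8(32)), (np.uint8(76), np.uint8(51), np.uint8(31)), (np.uint8(75), np.uint8(51), np.uint8(31)), (np.uint8(74), np.uint8(50), np.uint8(30)), (np.uint8(70), np.uint8(47), np.uint8(28)), (np.uint8(58), np.uint8(32), np.uint8(19)), (np.uint8(103), np.uint8(58), np.uint8(29)), (np.uint8(107), np.uint8(61), np.uint8(31)), (np.uint8(102), np.uint8(58), np.uint8(28)), (np.uint8(108), np.uint8(61), np.uint8(31)), (np.uint8(106), np.uint8(60), np.uint8(30))]
[(np.uint8(88), np.uint8(80), np.uint8(62)), (np.uint8(87), np.uint8(78), np.uint8(61)), (np.uint8(85), np.uint8(76), np.uint8(59)), (np.uint8(26), np.uint8(22), np.uint8(16)), (np.uint8(96), np.uint8(56), np.uint8(29)), (np.uint8(74), np.uint8(51), np.uint8(32)), (np.uint8(80), np.uint8(54), np.uint8(33)), (np.uint8(86), np.uint8(59), np.uint8(35)), (np.uint8(91), np.uint8(62), np.uint8(37)), (np.uint8(93), np.uint8(63), np.uint8(38)), (np.uint8(93), np.uint8(63), np.uint8(37)), (np.uint8(92), np.uint8(62), np.uint8(37)), (np.uint8(87), np.uint8(60), np.uint8(35)), (np.uint8(80), np.uint8(54), np.uint8(32)), (np.uint8(101), np.uint8(58), np.uint8(29)), (np.uint8(104), np.uint8(60), np.uint8(30)), (np.uint8(22), np.uint8(16), np.uint8(12)), (np.uint8(83), np.uint8(74), np.uint8(56)), (np.uint8(83), np.uint8(73), np.uint8(56))]
```

View pics/w7.png

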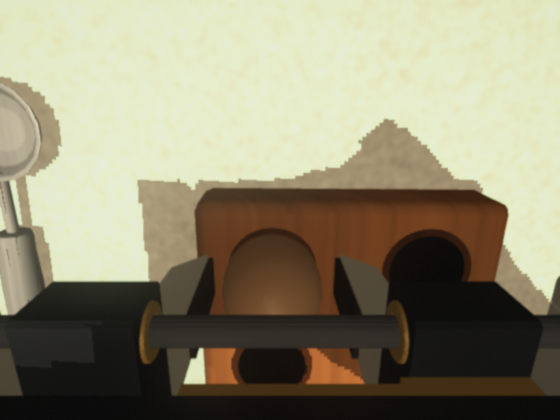

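Egg centred between the fingers (columns 224-320). I grip it and carry it to pocket 2.

Emit:
{"name": "drive_tool", "arguments": {"steps": [[0.7, 0, 0.5, 0, 0], [0.7, 0, 0, 0, 0], [0.7, 0, 0, 0, 0], [0.7, 0, 0, 0, 0], [0.7, 0, 0, 0, 0], [0.7, 0, 0, 0, 0], [0.7, 0, 0, 0, 0], [0.7, 0, 0, 3, 0], [0.7, 0, 0, 10, 0], [0.7, 0, 0, 20, 0], [0.7, 0, 0, 25, 0], [0.7, 0, 0, 25, 0], [0.7, 0, 0, 25, 0], [0.7, 0, 0, 22, 0], [0.7, 2, -20, 0, 0], [0.7, 2, -20, 0, 0], [0.7, 2, -20, 0, 0], [0.7, 2, -20, 0, 0], [0.7, 2, -20, 0, 0], [0.7, 2, -20, 0, 0]]}}

```text
clock: 27.28
position: [0.577, 0.2055, 0.1699]
ee_rot: [3.14, 0.106, 0.001]
force: [0.1, -0.3, -1.1]
width: 0.478
gripper_force: 8.0
```

Emit:
{"name": "drive_tool", "arguments": {"steps": [[0.7, 2, -20, 0, 0], [0.7, 2, -20, 0, 0], [0.7, 2, -20, 0, 0], [0.7, 2, -20, 0, 0], [0.7, 1, -20, 0, 0], [0.7, 0, -20, 0, 0], [0.7, 0, -5, 0, 0], [0.7, 0, 0, 0, 0], [0.7, 0, 0, 0, 0]]}}

```text
clock: 28.03
position: [0.5861, 0.0824, 0.1696]
ee_rot: [-3.139, -0.106, -0.001]
force: [0.3, -0.1, -0.3]
width: 0.476
gripper_force: 8.0
```

Emit:
{"name": "drive_tool", "arguments": {"steps": [[0.7, 0, -0.5, -25, 0], [0.7, 0, 0, -25, 0], [0.7, 0, 0, -20, 0], [0.7, 0, 0, -10, 0], [0.7, 0, 0, -5, 0], [0.7, 0, 0, -2, 0], [0.7, 0, 0, -1.5, 0], [0.7, 0, 0, -0.7, 0], [0.7, 0, 0, 0, 0], [0.7, 0, 0, 0, 0]]}}

```text
clock: 28.87
position: [0.5867, 0.0814, 0.0807]
ee_rot: [-3.14, -0.106, -0.002]
force: [0.3, 0.1, 0.9]
width: 0.474
gripper_force: 8.0
```

Emit:
{"name": "drive_tool", "arguments": {"steps": [[0.7, 0, 0, -0.8, 0], [0.7, 0, 0, -0.5, 0], [0.7, 0, 0, 0, 0], [0.7, 0, 0, 0, 0]]}}

```text
clock: 29.2
position: [0.587, 0.0816, 0.0798]
ee_rot: [-3.139, -0.106, -0.004]
force: [-0.3, 0.5, 8.5]
width: 0.479
gripper_force: 8.0
```

Emit:
{"name": "drive_tool", "arguments": {"steps": [[0.45, 0, 0, 0, 0], [0.4, 0, 0, 0, 0], [0.35, 0, 0, 0, 0], [0.3, 0, 0, 0, 0], [0.3, 0, 0, 0, 0], [0.3, 0, 0, 10, 0], [0.3, 0, 0, 20, 0], [0.3, 0, 0, 30, 0], [0.3, 0, 0, 30, 0], [0, -12, -20, 15, 0], [0, -12, -25, 10, 0], [0, -12, -25, 10, 0], [0, -12, -25, 10, 0], [0, -12, -25, 5, 0], [0, -12, -25, 0, 0], [0, -12, -25, 0, 0], [0, 0, -10, 0, 0], [0, 0, 0, 0, 0], [0, 0, 0, 0, 0]]}}

```text
clock: 30.78
position: [0.5024, -0.0986, 0.2191]
ee_rot: [-3.14, -0.105, -0.001]
force: [0.6, 0.3, -0.2]
width: 0.997
gripper_force: 0.0
```

```bash
python3 - <<'E'
from h import *
d=get_image("wrist"); t=get_image("top"); o=observe();print(o["position"])
print("knob expected",proj(d,[.4909,-.2707,.128]))
cr=cv2.resize(t["image"][150:270,240:400],None,fx=2.5,fy=2.5,interpolation=cv2.INTER_CUBIC)
im=np.zeros((420,560+10+230,3),np.uint8); im[:,:560]=d["image"]; im[:300,570:]=cr[:300,170:400]
cv2.imwrite("pics/w8.png",im[:,:,::-1])
print("top crop expected knob",((proj(t,[.4909,-.2707,.128])-[240,150]+.5)*2.5-.5-[170,0]))
E
```

```text
[ 0.50263056 -0.09715554  0.21876209]
knob expected [505.91320266 243.1478622 ]
top crop expected knob [136.00336391 160.20556669]
```

View pics/w8.png

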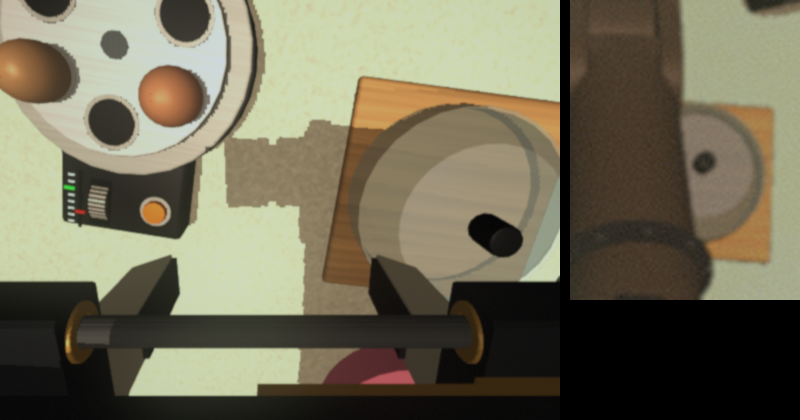

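Two eggs stand upright in the tray in this view. The lid knob is at (506,243), exactly where I left it. I move over the lid.

Emit:
{"name": "drive_tool", "arguments": {"steps": [[0, -3, -25, 0, 0], [0, -3, -25, 0, 0], [0, -3, -25, 0, 0], [0, -3, -25, 0, 0], [0, 0, -25, 0, 0], [0, 0, -25, 0, 0], [0, 0, -23, 0, 0], [0, 0, 0, 0, 0], [0, 0, 0, 0, 0]]}}

```text
clock: 31.63
position: [0.4906, -0.2717, 0.2182]
ee_rot: [-3.139, -0.106, 0.0]
force: [-0.2, 0.3, 0.1]
width: 1.003
gripper_force: 0.0
```

```bash
python3 - <<'E'
from h import *
d=get_image("wrist"); o=observe();print(o["position"])
print("knob expected top",proj(d,[.4909,-.2707,.128]),"base",proj(d,[.4909,-.2707,.1]))
g=cv2.cvtColor(d["image"],cv2.COLOR_RGB2GRAY)[:275]; m=cv2.inRange(g,0,40)
n,l,s,c=cv2.connectedComponentsWithStats(m)
for i in range(1,n):
    if s[i,4]>300: print(s[i],c[i])
E
```

```text
[ 0.49078617 -0.27037586  0.2182402 ]
knob expected top [272.02513453 213.45469807] base [272.16324448 202.07971042]
[   0    0   63  214 2568] [ 24.82281931 130.57126168]
[ 256  186   33   41 1086] [272.45948435 206.52762431]
[474 213  59  54 578] [493.14705882 231.52076125]
[492 225  57  50 879] [510.66552901 243.73720137]
```

Knob where expected. I descend and grip at the same height as before (TCP z 0.0984).

Emit:
{"name": "drive_tool", "arguments": {"steps": [[0, 0, 0, -25, 0], [0, 0, 0, -25, 0], [0, 0, 0, -25, 0], [0, 0, 0, -20, 0], [0, 0, 0, -15, 0], [0, 0, 0, -9, 0], [0.5, 0, 0, 0, 0], [0.9, 0, 0, 0, 0], [0.9, 0, 0, 0, 0], [0.9, 0, 0, 0, 0], [0.9, 0, 0, 0, 0], [0.9, 0, 0, 0, 0], [0.9, 0, 0, 0, 0], [0.9, 0, 0, 0, 0], [0.9, 0, 0, 0, 0], [0.9, 0, 0, 0, 0], [0.9, 0, 0, 0, 0], [0.9, 0, 0, 0, 0], [0.9, 0, 0, 0, 0], [0.9, 0, 0, 0, 0]], "grip_force": 15}}

```text
clock: 33.35
position: [0.4901, -0.2718, 0.0995]
ee_rot: [3.14, 0.106, 0.0]
force: [0.4, 0.5, 0.5]
width: 0.28
gripper_force: 15.0
```

Emit:
{"name": "drive_tool", "arguments": {"steps": [[0.9, 0, 0, 5, 0], [0.9, 0, 0, 15, 0], [0.9, 0, 0, 25, 0], [0.9, 0, 0, 25, 0], [0.9, 0, 0, 25, 0], [0.9, 0, 0, 25, 0], [0.9, 0, 0, 25, 0], [0.9, 8, 20, 0, 0], [0.9, 8, 20, 0, 0], [0.9, 8, 20, 0, 0], [0.9, 8, 20, 0, 0], [0.9, 8, 20, 0, 0], [0.9, 8, 20, 0, 0], [0.9, 8, 20, 0, 0], [0.9, 8, 20, 0, 0], [0.9, 8, 20, 0, 0], [0.9, 8, 20, 0, 0], [0.9, 8, 20, 0, 0], [0.9, 8, 20, 0, 0], [0.9, 8, 20, 0, 0]]}}

```text
clock: 35.02
position: [0.5939, -0.0109, 0.2445]
ee_rot: [3.14, 0.106, -0.001]
force: [-0.3, 0.4, -1.8]
width: 0.284
gripper_force: 15.0
```

Emit:
{"name": "drive_tool", "arguments": {"steps": [[0.9, 8, 20, 0, 0], [0.9, 8, 20, 0, 0], [0.9, 0, 0, 0, 0], [0.9, 0, 0, 0, 0], [0.9, 0, 0, 0, 0]]}}

```text
clock: 35.43
position: [0.6097, 0.0274, 0.2443]
ee_rot: [3.139, 0.106, -0.001]
force: [0.3, 1.4, -2.1]
width: 0.278
gripper_force: 15.0
```

Emit:
{"name": "drive_tool", "arguments": {"steps": [[0.9, 0.5, 1, -15, 0], [0.9, 0, 0, -15, 0], [0.9, 0, 0, -15, 0], [0.9, 0, 0, -15, 0], [0.9, 0, 0, -10, 0], [0.9, 0, 0, -7, 0], [0.9, 0, 0, -5, 0], [0.9, 0, 0, -4, 0], [0.9, 0, 0, -3, 0], [0.9, 0, 0, 0, 0], [0.9, 0, 0, 0, 0]]}}

```text
clock: 36.35
position: [0.6107, 0.0292, 0.1559]
ee_rot: [3.14, 0.106, 0.001]
force: [-0.0, 0.1, -1.1]
width: 0.277
gripper_force: 15.0
```

Emit:
{"name": "drive_tool", "arguments": {"steps": [[0.9, 0, 0, -3, 0], [0.9, 0, 0, -2, 0], [0.9, 0, 0, -1.5, 0], [0.9, 0, 0, -1, 0], [0.9, 0, 0, -1, 0], [0.9, 0, 0, 0, 0], [0.9, 0, 0, 0, 0]]}}

```text
clock: 36.93
position: [0.6107, 0.0292, 0.1475]
ee_rot: [3.14, 0.106, 0.001]
force: [-1.9, -0.5, 3.6]
width: 0.28
gripper_force: 15.0
```

Lid is down at the seated height (0.1475, contact). Release, rise, and move over the wheel with shut fingers.

Emit:
{"name": "drive_tool", "arguments": {"steps": [[0.7, 0, 0, 0, 0], [0.5, 0, 0, 0, 0], [0.3, 0, 0, 0, 0], [0.3, 0, 0, 0, 0], [0.3, 0, 0, 5, 0], [0.3, 0, 0, 20, 0], [0.3, 0, 0, 25, 0], [1, -15, 2, 10, -0.085], [1, -20, 5, 0, -0.085], [1, -20, 5, 0, 0], [1, -20, 5, 0, 0], [1, -20, 5, 0, 0], [1, -20, 5, 0, 0], [1, -20, 5, 0, 0], [1, -2, 2, 0, 0], [1, 0, 0, 0, 0], [1, 0, 0, 0, 0]]}}

```text
clock: 38.35
position: [0.4743, 0.0631, 0.2076]
ee_rot: [-3.137, 0.16, -0.002]
force: [0.1, 0.2, 0.2]
width: 0.029
gripper_force: 0.0
```

```bash
cat > lid.py <<'E'
from h import *
def dark(d,P,r=35):
    u,v=proj(d,P).astype(int); g=cv2.cvtColor(d["image"],cv2.COLOR_RGB2GRAY)
    y0=max(v-r,0);x0=max(u-r,0); m=cv2.inRange(g[y0:v+r,x0:u+r],0,40); mm=cv2.moments(m,True)
    return (u,v),(mm["m10"]/max(mm["m00"],1)+x0,mm["m01"]/max(mm["m00"],1)+y0,mm["m00"])
E
python3 - <<'E'
from lid import *
d=get_image("wrist"); s=get_image("scene"); o=observe();print(o["position"],o["width"])
print("lid knob scene expected/seen",dark(s,[.6107,.0290,.159],14))
print("wrist",proj(d,[.6107,.0290,.176]))
c0=np.array([.610,.0285]);a=np.radians(-5.9);Rm=np.array([[np.cos(a),-np.sin(a)],[np.sin(a),np.cos(a)]])
for n,p,z in(("wheel",(-.138,.02),.054),("button",(-.138,-.032),.053),("ptr",(-.138-.0228,.038),.047)): q=c0+Rm@p;print(n,q,proj(d,[*q,z]))
big=np.zeros((420,800,3),np.uint8);big[:,:560]=d["image"]
u,v=proj(s,[.6107,.029,.11]).astype(int);big[:240,560:]=cv2.resize(s["image"][v-50:v+50,u-50:u+50],(240,240),interpolation=cv2.INTER_CUBIC)
cv2.imwrite("pics/w9.png",big[:,:,::-1])
E
```

```text
[0.47453888 0.06289309 0.20722723] 0.006024790493245701
lid knob scene expected/seen ((np.int64(274), np.int64(206)), (np.float64(274.82442748091603), np.float64(207.76335877862596), 131.0))
wrist [317.93530001 -40.08831434]
wheel [0.47478686 0.06257943] [273.83166455 190.5763614 ]
button [0.46944165 0.01085488] [332.95475119 190.28798564]
ptr [0.4539579  0.08282775] [254.11882971 212.73343306]
```

View pics/w9.png

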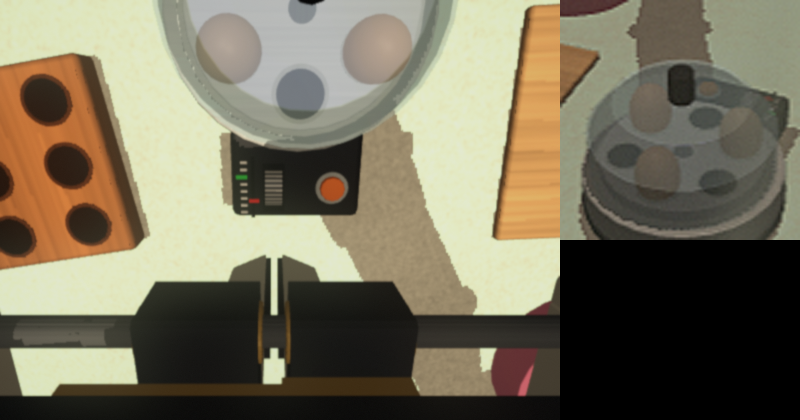

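All three eggs stand under the seated lid. The wheel is at (273,187), the button at (332,188), the red pointer near (254,201) and the green mark at (242,177). Next I measure the pointer against the scale.

```bash
cat > ptr.py <<'E'
from h import *
c0=np.array([.610,.0285]);a=np.radians(-5.9);Rm=np.array([[np.cos(a),-np.sin(a)],[np.sin(a),np.cos(a)]])
def scale(d,z=.047):
    im=d["image"]; q=c0+Rm@[-.138,.038]; u,v=proj(d,[*q,z]).astype(int)
    m0=np.zeros(im.shape[:2],np.uint8); m0[max(v-45,0):v+45,max(u-40,0):u+18]=255
    h=cv2.cvtColor(im,cv2.COLOR_RGB2HSV); out={}
    M={"red":cv2.inRange(h,(0,150,60),(8,255,255))|cv2.inRange(h,(172,150,60),(180,255,255)),"green":cv2.inRange(h,(50,120,50),(80,255,255)),"white":cv2.inRange(h,(0,0,110),(180,60,255))}
    for k,m in M.items():
        n,l,s,c=cv2.connectedComponentsWithStats(m&m0)
        out[k]=[(np.round(c[i],1).tolist(),np.round((Rm.T@(onz(d,*c[i],z)[:2]-c0))*1000,1).tolist(),int(s[i,4])) for i in range(1,n) if 2<s[i,4]<150]
    return out
if __name__=="__main__":
    d=get_image("wrist")
    for k,v in scale(d).items(): print(k,*v,sep="\n  ")
    print(observe()["position"],observe()["force"])
E
python3 ptr.py
```

```text
red
  ([253.6, 200.9], [-149.2, 38.1], 47)
green
  ([240.8, 177.0], [-127.2, 49.0], 61)
white
  ([263.3, 143.9], [-98.1, 28.8], 43)
  ([242.3, 162.5], [-114.3, 47.3], 11)
  ([243.3, 169.8], [-120.8, 46.6], 12)
  ([268.5, 181.0], [-130.8, 24.5], 4)
  ([243.0, 184.0], [-133.6, 47.2], 17)
  ([268.0, 185.5], [-134.9, 25.0], 10)
  ([243.4, 191.0], [-140.0, 47.0], 15)
  ([268.0, 190.0], [-139.1, 25.0], 5)
  ([243.7, 198.1], [-146.6, 46.9], 16)
  ([243.5, 205.1], [-153.2, 47.3], 16)
  ([243.7, 211.9], [-159.8, 47.2], 18)
[0.47441767 0.06288713 0.20706389] [0.53592906 0.27504331 0.53042904]
```

Emit:
{"name": "drive_tool", "arguments": {"steps": [[1, -4, 0, -30, 0], [1, 0, 0, -30, 0], [1, 0, 0, -30, 0], [1, 0, 0, -30, 0], [1, 0, 0, -15, 0], [1, 0, 0, -10, 0], [1, 0, 0, -5, 0], [1, 0, 0, -2, 0], [1, 0, 0, 0, 0], [1, 0, 0, 0, 0]]}}

```text
clock: 39.33
position: [0.4704, 0.0633, 0.0559]
ee_rot: [-3.137, 0.161, -0.002]
force: [1.3, 0.2, -0.3]
width: 0.006
gripper_force: 0.0
```

Emit:
{"name": "drive_tool", "arguments": {"steps": [[1, 0, 0, -1, 0], [1, 0, 0, -1, 0], [1, 0, 0, -0.5, 0], [1, 0, 0, 0, 0], [1, 0, 0, 0, 0]]}}

```text
clock: 39.75
position: [0.4715, 0.0632, 0.054]
ee_rot: [-3.137, 0.161, -0.006]
force: [0.7, -0.1, 9.4]
width: 0.004
gripper_force: 4.9
```

Emit:
{"name": "drive_tool", "arguments": {"steps": [[1, 2, -0.2, 0.3, 0], [1, 2, -0.2, 0, 0], [1, 2, -0.2, 0, 0], [1, 2, -0.2, 0, 0], [1, 0, 0, 0, 0]]}}

```text
clock: 40.17
position: [0.4794, 0.0624, 0.0541]
ee_rot: [-3.137, 0.161, -0.005]
force: [1.3, -1.1, 7.7]
width: 0.006
gripper_force: 3.7
```

Emit:
{"name": "drive_tool", "arguments": {"steps": [[1, 0, 0, 3, 0], [1, 0, 0, 5, 0], [1, -20, 1, 20, 0], [1, -30, 2, 20, 0], [1, -30, 2, 20, 0], [1, 0, 0, 0, 0], [1, 0, 0, 0, 0]]}}

```text
clock: 40.75
position: [0.397, 0.0675, 0.1222]
ee_rot: [-3.138, 0.159, -0.004]
force: [0.6, -0.1, 0.2]
width: 0.005
gripper_force: 0.0
```

```bash
python3 ptr.py
```

```text
red
  ([238.6, 104.8], [-140.2, 38.1], 102)
green
  ([219.6, 82.5], [-127.3, 49.2], 141)
white
  ([222.0, 59.0], [-114.2, 47.1], 55)
  ([222.5, 71.0], [-120.8, 47.1], 56)
  ([255.0, 76.0], [-123.6, 27.8], 3)
  ([254.7, 81.5], [-126.7, 28.1], 6)
  ([254.7, 88.5], [-130.7, 28.1], 6)
  ([223.3, 93.9], [-133.8, 47.2], 50)
  ([254.6, 99.5], [-137.1, 28.3], 24)
  ([223.8, 105.0], [-140.3, 47.1], 53)
  ([254.7, 110.5], [-143.5, 28.3], 6)
  ([224.1, 116.0], [-146.8, 47.2], 52)
  ([224.9, 126.9], [-153.4, 47.0], 51)
  ([225.0, 137.1], [-159.7, 47.2], 53)
[0.39797966 0.06742928 0.12165881] [ 0.47051522 -0.67309965  0.52556782]
```

The pointer now stands at mark 4 (−140.2 against −140.3), so two more clicks are needed.

Emit:
{"name": "drive_tool", "arguments": {"steps": [[1, 30, -2, -15, 0], [1, 30, -2, -15, 0], [1, 13, -0.5, -15, 0], [1, 0, 0, -13, 0], [1, 0, 0, -6, 0], [1, 0, 0, -2, 0], [1, 0, 0, -1.5, 0], [1, 0, 0, 0, 0], [1, 0, 0, 0, 0]]}}

```text
clock: 41.55
position: [0.4714, 0.0625, 0.054]
ee_rot: [3.137, -0.161, 0.002]
force: [0.1, -1.7, 9.1]
width: 0.006
gripper_force: 4.4
```

Emit:
{"name": "drive_tool", "arguments": {"steps": [[1, 2, -0.2, 0.3, 0], [1, 2, -0.2, 0, 0], [1, 2, -0.2, 0, 0], [1, 2, -0.2, 0, 0], [1, 0, 0, 0, 0], [1, 0, 0, 3, 0], [1, 0, 0, 5, 0], [1, -4, 1, 0, 0], [1, -4, 0, 0, 0], [1, 0, 0, -3, 0], [1, 0, 0, -3, 0], [1, 0, 0, -2, 0], [1, 0, 0, 0, 0], [1, 0, 0, 0, 0]]}}

```text
clock: 42.72
position: [0.471, 0.063, 0.054]
ee_rot: [3.137, -0.161, 0.001]
force: [-3.2, -0.5, 11.1]
width: 0.004
gripper_force: 5.5
```

```bash
python3 ptr.py | head -2
```

```text
red
green
```

Emit:
{"name": "drive_tool", "arguments": {"steps": [[1, 2, -0.2, 0.3, 0], [1, 2, -0.2, 0, 0], [1, 2, -0.2, 0, 0], [1, 2, -0.2, 0, 0], [1, 0, 0, 0, 0], [1, 0, 0, 3, 0], [1, 0, 0, 5, 0], [1, -20, 1, 20, 0], [1, -30, 2, 20, 0], [1, -30, 2, 20, 0], [1, 0, 0, 0, 0], [1, 0, 0, 0, 0]]}}

```text
clock: 43.77
position: [0.3981, 0.0674, 0.1231]
ee_rot: [-3.138, 0.159, -0.003]
force: [-0.1, -0.2, -0.3]
width: 0.005
gripper_force: 0.0
```

```bash
python3 ptr.py | head -4; python3 - <<'E'
from lid import *
s=get_image("scene"); print(dark(s,[.6107,.0290,.159],14))
E
```

```text
red
  ([237.7, 84.5], [-127.4, 38.3], 95)
green
  ([219.6, 84.2], [-127.2, 49.3], 132)
((np.int64(274), np.int64(206)), (np.float64(274.8724832214765), np.float64(207.54362416107384), 149.0))
```

The pointer stands at the green mark (−127.4 against −127.2) and the lid knob hasn't moved. Now over the start button.

Emit:
{"name": "drive_tool", "arguments": {"steps": [[1, 20, -20, 0, 0], [1, 25, -20, 0, 0], [1, 26, -16.5, 0, 0], [1, 0, 0, -25, 0], [1, 0, 0, -20, 0], [1, 0, 0, -12, 0], [1, 0, 0, -6, 0], [1, 0, 0, 0, 0], [1, 0, 0, 0, 0]]}}

```text
clock: 44.62
position: [0.4698, 0.0108, 0.0586]
ee_rot: [3.137, -0.161, -0.001]
force: [-0.1, 0.6, 0.7]
width: 0.005
gripper_force: 0.0
```

```bash
python3 - <<'E'
from lid import *
s=get_image("scene"); print(dark(s,[.6107,.0290,.159],14),observe()["position"])
save({"image":cv2.resize(s["image"][170:310,180:440],None,fx=3,fy=3,interpolation=cv2.INTER_CUBIC)},"s10")
E
```

```text
((np.int64(274), np.int64(206)), (np.float64(275.27950310559004), np.float64(206.7888198757764), 161.0)) [0.47010029 0.01089513 0.05915779]
```

View pics/s10.png

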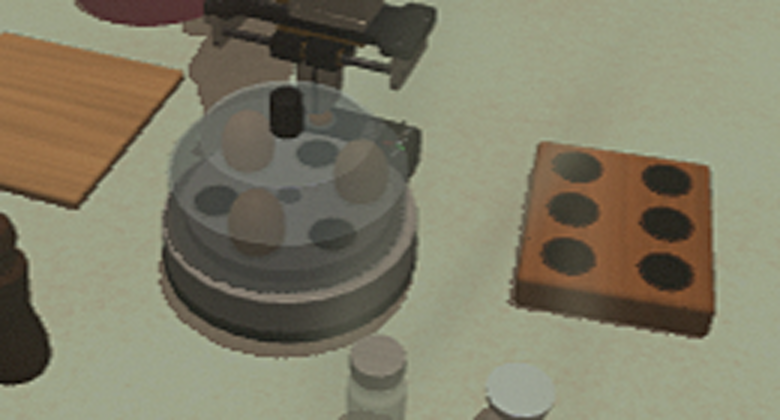

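The lid sits level on the cooker (knob at crop 286,112), with three upright eggs inside and the rack empty. Pressing start.

Emit:
{"name": "drive_tool", "arguments": {"steps": [[1, 0, 0, -3, 0], [1, 0, 0, -2, 0], [1, 0, 0, -2, 0], [1, 0, 0, -1.5, 0], [1, 0, 0, -1, 0], [1, 0, 0, 0, 0], [1, 0, 0, 0, 0]]}}

```text
clock: 45.25
position: [0.47, 0.0108, 0.0497]
ee_rot: [-3.137, 0.161, -0.001]
force: [1.5, -0.4, 4.4]
width: 0.007
gripper_force: 1.8
```

Emit:
{"name": "drive_tool", "arguments": {"steps": [[1, 0, 0, -0.7, 0], [1, 0, 0, -0.5, 0], [1, 0, 0, 0, 0], [1, 0, 0, 0, 0]]}}

```text
clock: 45.58
position: [0.4701, 0.0108, 0.0491]
ee_rot: [3.137, -0.161, 0.002]
force: [-2.8, -0.1, 15.1]
width: 0.002
gripper_force: 7.3
```

Fully down (hard stop, 15 N). I retract and make a final check.

Emit:
{"name": "drive_tool", "arguments": {"steps": [[1, 0, 0, 3, 0], [1, 0, 0, 5, 0], [1, -10, 0, 20, 0], [1, -30, 10, 20, 0], [1, -30, 20, 20, 0], [1, 0, 26, 0, 0], [1, 0, 0, 0, 0], [1, 0, 0, 0, 0]]}}

```text
clock: 46.25
position: [0.3992, 0.0677, 0.1166]
ee_rot: [-3.138, 0.156, -0.001]
force: [-0.7, -0.9, -0.6]
width: 0.004
gripper_force: 0.0
```

```bash
python3 ptr.py | head -4; python3 - <<'E'
from lid import *
s=get_image("scene"); print(dark(s,[.6107,.0290,.159],14),observe()["force"],observe()["position"])
E
```

```text
red
  ([238.1, 85.5], [-127.1, 38.2], 99)
green
  ([219.6, 85.5], [-127.2, 49.1], 141)
((np.int64(274), np.int64(206)), (np.float64(274.80405405405406), np.float64(207.5), 148.0)) [ 0.10824747 -1.15756391 -0.24527755] [0.39934301 0.06620694 0.1159762 ]
```

```bash
python3 -c "
from cell import arm
print(arm.sign_off())"
```

```text
the job is handed in; nothing more can be done
None
```

I handed the job in at about 46 s: all three eggs from the rack stand upright in the tray, the lid is back fully down, the wheel pointer is at the green mark, and start was pressed last.

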